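Refit the belt cover on a wood lathe's headstock

ROBOT

A 6-joint arm with a two-finger parallel gripper is mounted at the origin on the work surface. World frame = base frame: x ahead of the robot, y to its left, z up, the work surface at z = 0. Lengths are in m, angles in rad, forces in N, time in s.
With the tool pointing down it reaches from about 0.325 to 0.85 m from the base axis. Payload 4.4 kg.
Tool frame: the origin (TCP) lies where the fingers leave the gripper's body, on its centre line; the fingertips stand env.tcp_to_tips ahead of it and the grasp point (between the pads) lies 78 mm ahead of it (env.tcp_to_tips is the distance from the TCP to the fingertips, in m); z points along the fingers, y is the direction in which the jaws open and shut (so a half turn about z gives the same grasp; the last joint's range is limited). The gripper opens to 94 mm and grips with 3 to 60 N. Pads are 16 mm wide; open, the fingers measure 119 mm over their backs; the gripper's body (75 mm by 177 mm) begins 78 mm behind the grasp point.
Start: joints at [1.159, 0.207, 1.542, -0, 1.393, -0.15], TCP at [0.149, 0.555, 0.303] pointing down, gripper open.
Joint ranges: [-2.73, 2.73], [-0.86, 2.22], [0.23, 2.46], [-1.11, 4.25], [0.08, 2.63], [-2.82, 2.82]. Speed limits (rad/s): [2.79, 2.79, 3.14, 3.14, 3.14, 3.14].

INTERFACE

Orientations are given as a unit quaternion [x, y, z, w].
In Python, from cell import env, viewer, finder gives the robot as it stands.
- The arm moves only by the tool servo_tool, never from a script. Its argument "plan" is a list of rows, each an object of numbers: "x", "y", "z": the shift along the tool's x, y, z in mm; "wx", "wy", "wz": the turn, a rotation vector about the tool's x, y, z in degrees; "claw": the opening in per cent of the stroke, from 0 (shut) to 100 (fully open). In form: [{"x": .., "y": .., "z": .., "wx": .., "wy": .., "wz": .., "claw": ..}, ...]. A call has 1 to 8 rows; each row is the pose to reach, as a shift and turn from the pose commanded when the call began, along the tool's axes at that moment; what a row does not reach only later rows make up. A row lasts 1/8 s, in which the tool goes at most 62.5 mm and 10.7 degrees, less where a joint would pass 70% of its speed; a pose out of reach is approached as far as the arm can. A call with a gripper value outside its range is refused whole. The fingers move at their own pace and stop on an object; the grip force is fixed at half the most. Time passes only in rows, so rows that repeat a pose let the fingers close. It gives the time, the measured TCP pose, the force and the opening at its end, in the units of the state.
- env.observe(): the state, without advancing time (a new reading comes with each control period).
- viewer.snapshot(name): name is "scene" or "top"; returns a dict with "img" (384x512x3 uint8, blue, green, red), "depth" (384x512 float32, m along the optical axis (not along the pixel's ray), 0 where there is no reading), "fx", "fy", "cx", "cy" (pixels), "rvec" (rotation vector, rad) and "tvec" (3), from world to camera coordinates, as OpenCV has them. Camera axes: x right, y down, z forward; pixel columns grow to the right and rows downward; lengths in m; the calibration is good to about 2 mm. A picture is of the moment at which its call begins.
- env.sign_off(): hands the job in, once; it reports no verdict.
Trained networks look in a picture, given as the dict that the camera call returned (one of the last four; its "shot" number tells which), for a name from the list of things; names that differ only in an ending like _2 or _b are one class to them, and where a whole thing is asked for, a point or a joint stands for the part that bears it (a point fixed in the world has none). Each returns a list of dicts, best first, with "confidence" (0 to 1); they miss things now and then, are a little off and sometimes report something else, mostly with a low value. They report only what shows in the picture. A call takes as long as a camera call.
- finder.find_in(picture, query): "box" ([left, top, width, height] in pixels, round what is visible of it).
- finder.mark_of(picture, query): "pixel" ([column, row] in pixels: a listed point, or the origin of a listed thing).
The state is a dict: "t": time; "qpos": joint angles; "dq": joint speeds; "effort": joint torques, N m; "position": TCP position; "orientation": TCP orientation; "ft_force": force on the tool from outside, world axes, zero at the start; "ft_torque": the same for the moment, N m; "gripper_width": finger opening in m.
Only numpy, scipy, OpenCV 4.12 (cv2) and the standard library are available. Lean on these libraries where they do the work, as an engineer would, in place of code of your own. Each camera call takes 0.05 s, during which the arm holds its last target. There are 200 camera calls.

TASK

Put the belt cover back on top of the lathe's headstock: tip it so that its thin tongue goes in under the overhanging lip on the spindle side, let the other end down until the cover lies flat and fully home in its recess, then swing the latch over the cover's edge to its stop. Leave the chuck, the gouge and the wood blank where they are.

Things in the scene. Friction and masses are not known exactly. Their poses are not given: they have to be found in the camera images.
- cover: Loose green cast cover, 100 mm wide (its x), 170 mm long (its y), about 0.4 kg, lying right way up, tongue end towards the lathe's side. Origin: centre of the underside; z up out of its top. From y = +85 to -55 mm it is 10 mm thick; from there to y = -85 mm is the bare-metal tongue, 6 mm thick (underside level with the rest), 96 mm wide. A black bow handle stands over the origin.
- cover_handle (a point): Middle of the cover's handle bar, 43 mm above the underside, over the cover's origin; axes as the cover. The bar is flat-sided, 70 mm long (x), 16 mm wide (y), from 36 to 50 mm above the underside, on two 14 mm posts at x = +-28 mm. Grip it across its 16 mm.
- cover_tongue (a point): Middle of the lower edge of the tongue's end: at y = -85 mm, z = 0 of the cover; axes as the cover.
- seat (a point): On the fixed lathe: centre of the recess in the headstock's top, at the height of the ledge that carries the cover (225 mm above the bench). z up; -y to the lip, spindle nose and tailstock, +y to the latch end. Home, the cover's origin and axes agree with these. Recess: x = +-53 mm, rims 10 mm above the ledge; end wall (latch end) at y = +89 mm, back wall under the lip at y = -88 mm.
- lip (a point): Middle of the overhanging lip's lower front edge, on the lathe: y = -69 mm of seat; axes as the seat. The lip runs the full width, underside 14 mm and top 21 mm above the ledge, back to the back wall at y = -88 mm. The cover does not go in level: tilted 10 to 15 degrees, tongue low, it slides under until near the back wall; then its raised end comes down inside the end wall.
- latch (a joint): Angle (rad) of the swing latch, a flat steel bar on an upright pivot at x = 0, y = +100 mm of seat. 0: shut at its stop, pointing to -y over the cover's edge, 3 to 9 mm above the rim. It grows clockwise seen from above: at 1.57 it points to the seat's -x, at 3.1 (limit) to +y, outward. It starts open, between 2.4 and 3.0, clear of the cover. Friction holds it where left; 2 to 3 N on the knob turns it.
- latch_knob (a point): Centre of the top of the latch's upright black knob: round, 15 mm across, 32 mm tall, 38 mm from the pivot, its top 50 mm and its foot 18 mm above the ledge. Push or pinch the knob to swing the latch.
- chuck: Bystander: steel four-jaw chuck lying on its back, 94 mm across, 60 mm tall; origin at the centre of its underside.
- gouge: Bystander: turning gouge with a wooden handle, 370 mm long along its x, about 34 mm high; origin underneath, near the ferrule.
- blank: Bystander: square wood blank 40 x 190 x 40 mm, long along its y; origin at the centre of its underside.

How it is judged:
On the way:
1. the cover lies flat in its recess with its tongue under the lip (z of cover in the frame of seat between -0.004 and 0.004 m and angle between cover's own z axis and vertical below 0.035 rad and y of cover_tongue in the frame of seat below -0.077 m), for 0.2 s.
At the end, for the whole second after the job is handed in: The cover lies in its recess, its underside within 3 mm of the ledge's height and within 0.03 rad of level, its origin within 8 mm of the seat's centre, the end of its tongue at least 8 mm in under the lip; it is at rest and let go, and the latch stands across its edge within 0.2 rad of the stop (z of cover in the frame of seat between -0.003 and 0.003 m and horizontal distance between cover and seat below 0.008 m and y of cover_tongue in the frame of seat below -0.077 m and angle between cover's own z axis and vertical below 0.03 rad and value of joint latch below 0.2 rad and linear speed of cover below 0.02 m/s); the robot touches nothing.
It fails at once if the chuck, the gouge or the wood blank is moved by more than 30 mm (distance of any of chuck, gouge, blank from where it was at the start of the episode above 0.03 m).
It also fails if it takes over 54 s, if anything falls off the work surface, if the arm or the gripper's body presses on something with over 40 N, if the wrist force passes 120 N, or if a joint passes its speed limit or range.

## Working session

There is one attempt and no reset: what is moved stays moved. The work goes in short steps, Python scripts to look and compute and a tool call to move; the robot and the scene stay as the last step left them, time stands still between calls to the robot, and variables do not carry over. Pictures are saved under pics/ and viewed, about 8 in all and at most 12, crops included, and the job is handed in when it is done.

Besides the shell and the picture viewer there is one more tool, called after "Request:" as name([rows], argument=value, ...), one row to a line, values as JSON. servo_tool: Moves the arm, as the interface text tells. Its arguments: {"type":"object","properties":{"plan":{"type":"array"}},"required":["plan"]}

```bash
ls; mkdir -p pics; cat > h.py <<'E'
import numpy as np, cv2
from scipy.spatial.transform import Rotation as R
from cell import env, viewer, finder
np.set_printoptions(precision=4,suppress=True)
def cam(p):
    Rm=cv2.Rodrigues(np.array(p["rvec"],float))[0]; t=np.array(p["tvec"],float).ravel(); return Rm,t
def ray(p,px):
    Rm,t=cam(p); d=np.array([(px[0]-p["cx"])/p["fx"],(px[1]-p["cy"])/p["fy"],1.]); return -Rm.T@t, Rm.T@d
def at_z(p,px,z):
    o,d=ray(p,px); return o+d*(z-o[2])/d[2]
def dep(p,px):
    o,d=ray(p,px); c,r=int(round(px[0])),int(round(px[1])); w=p["depth"][max(r-1,0):r+2,max(c-1,0):c+2]; w=w[w>0]
    return o+d*np.median(w) if w.size else None
def tri(p1,a,p2,b):
    o1,d1=ray(p1,a);o2,d2=ray(p2,b)
    s=np.linalg.lstsq(np.c_[d1,-d2],o2-o1,rcond=None)[0]; A=o1+s[0]*d1;B=o2+s[1]*d2
    return (A+B)/2,np.linalg.norm(A-B)
def proj(p,X):
    Rm,t=cam(p); c=Rm@np.array(X)+t; return np.array([c[0]/c[2]*p["fx"]+p["cx"],c[1]/c[2]*p["fy"]+p["cy"]])
E
cat > m.py <<'E'
from h import *
S=viewer.snapshot("scene");T=viewer.snapshot("top")
print(env.tcp_to_tips,env.observe()["t"])
for n in ["cover","cover_handle","cover_tongue","seat","lip","latch_knob","chuck","gouge","blank"]:
    a=finder.mark_of(S,n);b=finder.mark_of(T,n)
    print(n,[(np.round(x["pixel"],1).tolist(),round(x["confidence"],2)) for x in a[:2]],[(np.round(x["pixel"],1).tolist(),round(x["confidence"],2)) for x in b[:2]])
    if a: print("   dS",dep(S,a[0]["pixel"]))
    if b: print("   dT",dep(T,b[0]["pixel"]))
    if a and b: print("   tri",*tri(S,a[0]["pixel"],T,b[0]["pixel"]))
cv2.imwrite("pics/s1.png",cv2.resize(S["img"],(800,600)));cv2.imwrite("pics/t1.png",cv2.resize(T["img"],(800,600)))
np.savez("snap.npz",S=S,T=T)
print(env.observe()["t"])
E
python3 m.py
```

```text
pics
0.0972 0.1
cover [([309.9, 283.2], 0.86)] [([161.0, 226.1], 0.64)]
   dS [0.5687 0.2813 0.01  ]
   dT [0.5525 0.2711 0.0113]
   tri [ 0.558   0.2784 -0.0195] 0.0005952245751471005
cover_handle [] [([160.0, 221.2], 0.87)]
   dT [0.5588 0.2656 0.0433]
cover_tongue [([288.0, 255.1], 0.6), ([242.0, 162.0], 0.46)] [([197.1, 231.0], 0.72)]
   dS [ 0.5344  0.1816 -0.001 ]
   dT [0.5325 0.1839 0.0018]
   tri [ 0.5337  0.1829 -0.0008] 0.0030588837022202664
seat [([191.6, 164.0], 0.72)] [([344.7, 178.7], 0.84)]
   dS [ 0.568  -0.1422  0.2112]
   dT [ 0.5729 -0.1483  0.2175]
   tri [ 0.5711 -0.1446  0.2152] 0.009268968294086003
lip [([163.0, 141.6], 0.71)] [([385.5, 174.6], 0.93)]
   dS [ 0.5771 -0.236   0.2441]
   dT [ 0.5654 -0.2206  0.2465]
   tri [ 0.5721 -0.2316  0.2379] 0.01644181042589759
latch_knob [([228.3, 171.4], 0.43)] [([284.4, 191.0], 0.82), ([165.8, 328.9], 0.21)]
   dS [ 0.5544 -0.017   0.2716]
   dT [ 0.5461 -0.0191  0.2756]
   tri [ 0.5496 -0.0209  0.2627] 0.001226510401418859
chuck [([226.3, 308.9], 0.79)] [([206.7, 140.5], 0.95)]
   dS [0.7768 0.1532 0.0441]
   dT [0.7529 0.1382 0.0448]
   tri [0.7699 0.143  0.0016] 0.001747436000710765
gouge [([355.7, 216.2], 0.65)] [([167.7, 329.1], 0.77), ([344.4, 178.0], 0.68)]
   dS [0.3119 0.2729 0.0281]
   dT [0.3086 0.2632 0.0277]
   tri [0.306  0.2689 0.0154] 0.0066046129228762894
blank [([240.5, 161.3], 0.61)] [([338.8, 289.8], 0.88), ([284.0, 193.1], 0.55)]
   dS [ 0.3763 -0.1327  0.0347]
   dT [ 0.3556 -0.1389  0.0401]
   tri [ 0.3557 -0.1486 -0.0003] 0.0036412513276272655
1.0
```

View pics/s1.png

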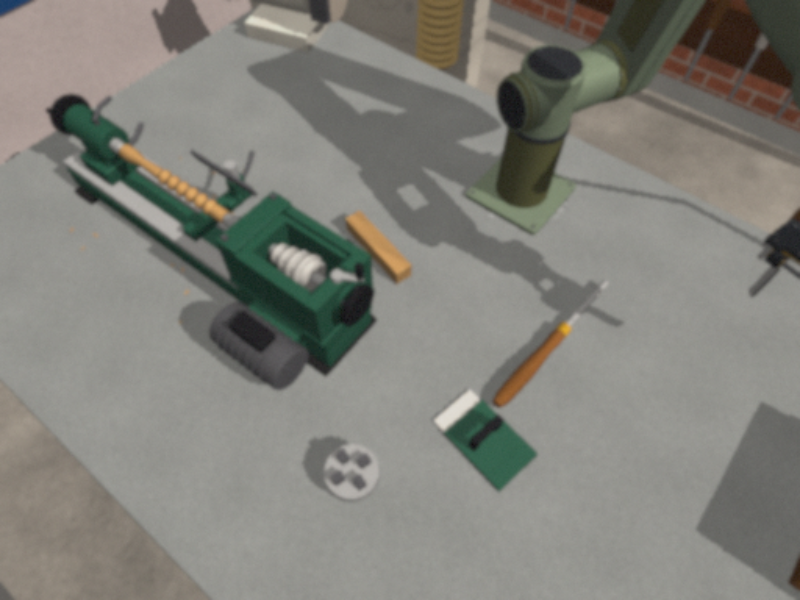

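View pics/t1.png

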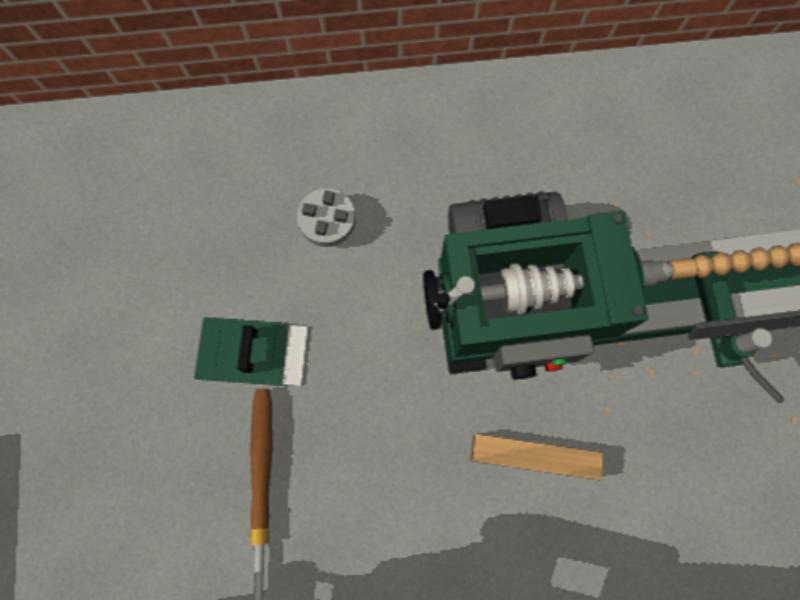

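The scene view shows the headstock at (300,270), the cover at (485,440), and the chuck, gouge and blank well apart. The top view is sharp: cover at (250,350) with its tongue to the right, recess at (540,285), latch knob at (463,285) and lip at (610,270). Next I'll fit the shapes from the depth clouds.

```bash
cat > fit.py <<'E'
from h import *
Z=np.load("snap.npz",allow_pickle=True)
def cloud(p):
    v,u=np.mgrid[:384,:512]; d=p["depth"]; m=d>0
    Rm,t=cam(p); c=np.stack([(u-p["cx"])/p["fx"]*d,(v-p["cy"])/p["fy"]*d,d],-1)
    X=(c-t)@Rm; X[~m]=np.nan; return X
def rect(P):
    (c,s,a)=cv2.minAreaRect((P[:,:2]*1000).astype(np.float32)); return np.array(c),np.array(s),a
if __name__=="__main__":
  for n in "ST":
    p=Z[n].item(); X=cloud(p); x,y,z=X[...,0],X[...,1],X[...,2]
    reg=(abs(x-.555)<.11)&(abs(y-.265)<.14)
    sel=lambda lo,hi,r:X[r&(z>lo)&(z<hi)]
    print(n,"cover",*rect(sel(.004,.03,reg)),"tongue z",np.percentile(sel(.004,.03,reg)[:,2],[5,50,95]))
    hd=sel(.038,.06,reg); print(" handle",*rect(hd),np.median(hd[:,2]),len(hd))
    r2=(abs(x-.57)<.1)&(y<.0)&(y>-.3)
    hist=np.histogram(z[r2&(z>.2)],bins=np.arange(.2,.3,.002)); print([ (round(b,3),c) for b,c in zip(hist[1],hist[0]) if c>25])
    rim=sel(.229,.240,r2); print(" rim",*rect(rim)); lip=sel(.242,.25,r2); print(" lip",*rect(lip),len(lip))
    kn=sel(.266,.29,r2|((abs(x-.57)<.1)&(abs(y)<.08))); print(" knob",np.median(kn,0),len(kn))
    # recess hole
    big=r2&(z<.222)&(abs(x-.57)<.06)
  p=Z["T"].item();X=cloud(p); im=p["img"]
  for n,b in [("tongue",(185,200,205,255)),]: pass
  cv2.imwrite("pics/c1.png",cv2.resize(im[120:250,265:425],(800,650))[:600])
E
python3 fit.py
```

```text
S cover [550.3857 265.9684] [209.2345 276.9634] 0.46974194049835205 tongue z [0.0047 0.009  0.0235]
 handle [559.8325 272.5275] [16.9739 69.4624] 79.84307098388672 0.048650937928330674 157
[(np.float64(0.2), np.int64(91)), (np.float64(0.202), np.int64(119)), (np.float64(0.204), np.int64(126)), (np.float64(0.206), np.int64(114)), (np.float64(0.208), np.int64(112)), (np.float64(0.21), np.int64(132)), (np.float64(0.212), np.int64(127)), (np.float64(0.214), np.int64(114)), (np.float64(0.216), np.int64(109)), (np.float64(0.218), np.int64(98)), (np.float64(0.22), np.int64(203)), (np.float64(0.222), np.int64(312)), (np.float64(0.224), np.int64(225)), (np.float64(0.226), np.int64(74)), (np.float64(0.228), np.int64(74)), (np.float64(0.23), np.int64(168)), (np.float64(0.232), np.int64(560)), (np.float64(0.234), np.int64(345)), (np.float64(0.236), np.int64(56)), (np.float64(0.238), np.int64(34)), (np.float64(0.24), np.int64(76)), (np.float64(0.242), np.int64(288)), (np.float64(0.244), np.int64(328)), (np.float64(0.246), np.int64(82))]
 rim [ 573.29   -137.7802] [146.4473 252.0472] 1.53789103031
[... 724 characters left out ...]
float64(0.224), np.int64(733)), (np.float64(0.226), np.int64(510)), (np.float64(0.228), np.int64(150)), (np.float64(0.23), np.int64(68)), (np.float64(0.232), np.int64(296)), (np.float64(0.234), np.int64(1178)), (np.float64(0.236), np.int64(866)), (np.float64(0.238), np.int64(92)), (np.float64(0.242), np.int64(77)), (np.float64(0.244), np.int64(537)), (np.float64(0.246), np.int64(926)), (np.float64(0.248), np.int64(259)), (np.float64(0.25), np.int64(38)), (np.float64(0.252), np.int64(28)), (np.float64(0.274), np.int64(34))]
 rim [ 570.9545 -139.3377] [144.7902 273.1733] 1.3295392990112305
 lip [ 570.2054 -136.1712] [143.4557 255.3495] 1.5542136430740356 1799
 knob [ 0.5465 -0.0169  0.275 ] 55
```

View pics/c1.png

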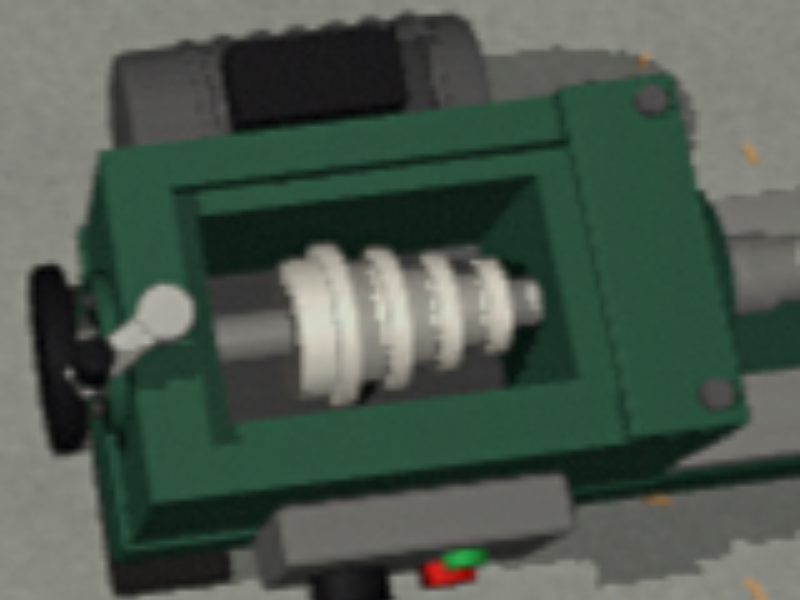

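```bash
cat > fit2.py <<'E'
from fit import *
from scipy.optimize import minimize
def seatfit(X,zo=0.,x0=(.571,-.145,.0)):
    z=X[...,2]; r=(abs(X[...,0]-.57)<.085)&(X[...,1]<.0)&(X[...,1]>-.28)
    L,Rm,Lp=[X[r&(abs(z+zo-h)<.003)][:,:2]*1000 for h in (.225,.235,.246)]
    def cost(q):
        c,s=np.cos(q[2]/1000),np.sin(q[2]/1000)
        uv=lambda P:((P-q[:2])@np.array([[c,-s],[s,c]])).T
        f=lambda d:np.minimum(np.maximum(d,0),6)   # penetration mm, robust
        u,v=uv(L); e=f(np.maximum.reduce([abs(u)-53,v-89,-69-v])).sum()
        u,v=uv(Rm); e+=f(np.minimum.reduce([53-abs(u),89-v,v+69])).sum()+f(-69-v).sum()
        u,v=uv(Lp); e+=f(v+69).sum()
        return e/(len(L)+len(Rm)+len(Lp))
    best=min((minimize(cost,[x0[0]*1000+dx,x0[1]*1000+dy,a],method="Nelder-Mead",options=dict(initial_simplex=None,maxiter=2000)) for a in (-100,1,100) for dx in (-6,0,6) for dy in (-6,6)),key=lambda m:m.fun)
    return best.x,best.fun,(len(L),len(Rm),len(Lp))
def cover(X,c0):
    z=X[...,2]; r=np.hypot(X[...,0]-c0[0],X[...,1]-c0[1])<.115
    m=r&(z>.0035)&(z<.06)
    n,lab,st,_=cv2.connectedComponentsWithStats(m.astype(np.uint8)); k=1+st[1:,4].argmax()
    return rect(X[lab==k])
if __name__=="__main__":
  for n,zo in (("S",.002),("T",0.)):
    X=cloud(Z[n].item()); s=seatfit(X,zo); print(n,"seat",*s,"yaw deg",np.degrees(s[0][2]/1000)); print("  cover",*cover(X,(.555,.27)))
  p=Z["T"].item()
  for px in ([163,313],[93,355]):
    q=np.array(px)/5+[265,120]; print(px,dep(p,q),at_z(p,q,.275))
  print(Z["T"].item()["tvec"],cam(p)[0]); print(env.observe()["orientation"],env.observe()["position"])
E
python3 fit2.py
```

```text
S seat [ 573.3707 -153.1028   31.9047] 0.8453944199336881 (740, 1073, 716) yaw deg 1.8280068232171751
  cover [557.9094 272.8447] [170.0619 104.7805] 80.90003204345703
T seat [ 571.2478 -150.5612   23.9848] 0.4633874248440859 (1472, 2340, 1712) yaw deg 1.3742303466479076
  cover [554.3941 274.3241] [177.697  109.4799] 80.48696899414062
[163, 313] [ 0.567  -0.0492  0.2469] [ 0.5597 -0.0455  0.275 ]
[93, 355] [ 0.5463 -0.0177  0.2756] [ 0.5464 -0.0177  0.275 ]
[0.0928 0.5883 0.8691] [[-0.1022 -0.9947 -0.0058]
 [-0.9669  0.1007 -0.2344]
 [ 0.2338 -0.0183 -0.9721]]
[ 0.1305  0.9914  0.     -0.    ] [0.1488 0.5554 0.3027]
```

Request:
servo_tool([
  {"x": -467,"y": -167,"z": 90,"wz": -4.8,"claw": 60},
  {"x": -467,"y": -167,"z": 90,"wz": -4.8,"claw": 60},
  {"x": -467,"y": -167,"z": 90,"wz": -4.8,"claw": 60},
  {"x": -467,"y": -167,"z": 90,"wz": -4.8,"claw": 60},
  {"x": -467,"y": -167,"z": 90,"wz": -4.8,"claw": 60},
  {"x": -467,"y": -167,"z": 90,"wz": -4.8,"claw": 60},
  {"x": -467,"y": -167,"z": 90,"wz": -4.8,"claw": 60},
  {"x": -467,"y": -167,"z": 90,"wz": -4.8,"claw": 60},
])

```text
validation failed for argument at $.pl...
```

Request:
servo_tool([
  {"x": -467,"y": -167,"z": 90,"wx": 0,"wy": 0,"wz": -4.8,"claw": 60},
  {"x": -467,"y": -167,"z": 90,"wx": 0,"wy": 0,"wz": -4.8,"claw": 60},
  {"x": -467,"y": -167,"z": 90,"wx": 0,"wy": 0,"wz": -4.8,"claw": 60},
  {"x": -467,"y": -167,"z": 90,"wx": 0,"wy": 0,"wz": -4.8,"claw": 60},
  {"x": -467,"y": -167,"z": 90,"wx": 0,"wy": 0,"wz": -4.8,"claw": 60},
  {"x": -467,"y": -167,"z": 90,"wx": 0,"wy": 0,"wz": -4.8,"claw": 60},
  {"x": -467,"y": -167,"z": 90,"wx": 0,"wy": 0,"wz": -4.8,"claw": 60},
  {"x": -467,"y": -167,"z": 90,"wx": 0,"wy": 0,"wz": -4.8,"claw": 60},
])

```text
t: 2.0
position: [0.555, 0.2742, 0.2132]
orientation: [0.089, 0.996, 0.0, 0.0]
ft_force: [-0.1, 0.3, 0.4]
gripper_width: 0.0565
```

Request:
servo_tool([
  {"x": -2,"y": -1,"z": 50,"wx": 0,"wy": 0,"wz": 0,"claw": 60},
  {"x": -2,"y": -1,"z": 80,"wx": 0,"wy": 0,"wz": 0,"claw": 60},
  {"x": -2,"y": -1,"z": 92,"wx": 0,"wy": 0,"wz": 0,"claw": 60},
  {"x": -2,"y": -1,"z": 92,"wx": 0,"wy": 0,"wz": 0,"claw": 60},
  {"x": -2,"y": -1,"z": 92,"wx": 0,"wy": 0,"wz": 0,"claw": 0},
  {"x": -2,"y": -1,"z": 92,"wx": 0,"wy": 0,"wz": 0,"claw": 0},
  {"x": -2,"y": -1,"z": 92,"wx": 0,"wy": 0,"wz": 0,"claw": 0},
  {"x": -2,"y": -1,"z": 92,"wx": 0,"wy": 0,"wz": 0,"claw": 0},
])

```text
t: 3.0
position: [0.5554, 0.2743, 0.1219]
orientation: [0.089, 0.996, 0.0, 0.0]
ft_force: [-0.4, 0.4, 0.2]
gripper_width: 0.0195
```

Request:
servo_tool([
  {"x": 0,"y": 0,"z": 0,"wx": 0,"wy": 0,"wz": 0,"claw": 0},
  {"x": 0,"y": 0,"z": 0,"wx": 0,"wy": 0,"wz": 0,"claw": 0},
  {"x": 0,"y": 0,"z": -30,"wx": 0,"wy": 0,"wz": 0,"claw": 0},
  {"x": 0,"y": 0,"z": -80,"wx": 0,"wy": 0,"wz": 0,"claw": 0},
  {"x": 0,"y": 0,"z": -130,"wx": 0,"wy": 0,"wz": 0,"claw": 0},
  {"x": 0,"y": 0,"z": -180,"wx": 0,"wy": 0,"wz": 0,"claw": 0},
  {"x": 0,"y": 0,"z": -230,"wx": 0,"wy": 0,"wz": 0,"claw": 0},
  {"x": 0,"y": 0,"z": -280,"wx": 0,"wy": 0,"wz": 0,"claw": 0},
])

```text
t: 4.0
position: [0.5545, 0.274, 0.4012]
orientation: [0.089, 0.996, -0.0, -0.001]
ft_force: [0.1, 0.3, -4.5]
gripper_width: 0.0158
```

```bash
cat > look.py <<'E'
import sys
from h import *
from fit import cloud,rect
s=env.observe(); print(s["t"],s["position"],s["orientation"],s["ft_force"],s["ft_torque"],s["gripper_width"])
out={}
for n in ("scene","top"):
    p=viewer.snapshot(n); out[n[0].upper()]=p
    for q in ("cover_handle","cover_tongue","cover"):
        a=finder.mark_of(p,q)
        if a: print(n,q,np.round(a[0]["pixel"],1),round(a[0]["confidence"],2),dep(p,a[0]["pixel"]))
    cv2.imwrite(f"pics/{sys.argv[1]}_{n}.png",p["img"])
np.savez("snap2.npz",**out)
E
python3 look.py lift
```

```text
4.0 [0.5545 0.274  0.4012] [ 0.0889  0.996  -0.0005 -0.0014] [ 0.1037  0.3308 -4.4575] [ 0.0424 -0.0076 -0.0487] 0.01581202363141798
scene cover_handle [325.8 227.2] 0.8 [0.5633 0.2674 0.3283]
scene cover_tongue [301.  209.8] 0.92 [0.5376 0.1916 0.2843]
top cover_handle [118.5 195.8] 0.93 [0.5244 0.2318 0.4378]
top cover_tongue [176.4 210.1] 0.75 [ 0.5916  0.2329 -0.0006]
top cover [124.5 203.3] 0.93 [0.5182 0.2307 0.4157]
```

```bash
cat > tgt.py <<'E'
# usage: tgt.py x y z tilt(deg) [rows: several quads] -> tool-frame shifts from current pose; x,y,z = cover origin in seat frame, mm
import sys; from h import *
import json,os
C=dict(tx=.5695,ty=-.1508,tz=.225,yaw=1.6,h=.122)
if os.path.exists("c.json"): C.update(json.load(open("c.json")))
def main(a):
    s=env.observe(); R0=R.from_quat(s["orientation"]); p0=np.array(s["position"])
    Rs=R.from_euler("z",C["yaw"],degrees=True)
    for k in range(0,len(a),4):
        x,y,z,th=a[k:k+4]
        Rc=Rs*R.from_euler("x",th,degrees=True)
        p=np.array([C["tx"],C["ty"],C["tz"]])+Rs.apply(np.array([x,y,z])/1000)+Rc.apply([0,0,C["h"]])
        Rt=Rc*R.from_matrix(np.diag([-1.,1,-1]))
        print(a[k:k+4],"shift",np.round(R0.inv().apply(p-p0)*1000,1),"rotvec",np.round((R0.inv()*Rt).as_rotvec(degrees=True),2))
    # where the cover is now
    Rc=R0*R.from_matrix(np.diag([-1.,1,-1])); o=p0-Rc.apply([0,0,C["h"]])
    print("now origin seat mm",Rs.inv().apply(o-[C["tx"],C["ty"],C["tz"]])*1000,"rot",(Rs.inv()*Rc).as_rotvec(degrees=True),"t",s["t"],"F",s["ft_force"],"w",s["gripper_width"])
main([float(v) for v in sys.argv[1:]])
E
python3 tgt.py 0 23 100 0 0 23 100 12
```

```text
[0.0, 23.0, 100.0, 0.0] shift [ -85.2 -392.9  -48.8] rotvec [ -0.15  -0.35 -11.8 ]
[0.0, 23.0, 100.0, 12.0] shift [ -90.4 -417.7  -46.1] rotvec [-12.1    0.88 -11.79]
now origin seat mm [ -4.1857 424.6684  50.4807] rot [ -0.146    0.3534 -11.7979] t 4.4 F [-0.6852  0.7062 -3.6242] w 0.015574070551354862
```

Request:
servo_tool([
  {"x": -10,"y": -40,"z": -30,"wx": 0,"wy": 0,"wz": -1,"claw": 0},
  {"x": -22,"y": -95,"z": -49,"wx": 0,"wy": 0,"wz": -3,"claw": 0},
  {"x": -35,"y": -153,"z": -49,"wx": 0,"wy": 0,"wz": -5,"claw": 0},
  {"x": -48,"y": -213,"z": -49,"wx": 0,"wy": 0,"wz": -7,"claw": 0},
  {"x": -60,"y": -273,"z": -49,"wx": 0,"wy": 0,"wz": -9,"claw": 0},
  {"x": -72,"y": -330,"z": -49,"wx": 0,"wy": 0,"wz": -10.5,"claw": 0},
  {"x": -80,"y": -370,"z": -49,"wx": 0,"wy": 0,"wz": -11.8,"claw": 0},
  {"x": -85,"y": -393,"z": -49,"wx": 0,"wy": 0,"wz": -11.8,"claw": 0},
])

```text
t: 5.4
position: [0.5687, -0.13, 0.4478]
orientation: [-0.013, 1.0, 0.001, -0.002]
ft_force: [0.4, 0.0, -3.8]
gripper_width: 0.0159
```

```bash
python3 tgt.py 0 23 50 12
```

```text
[0.0, 23.0, 50.0, 12.0] shift [ -0.5 -23.2  53.5] rotvec [-11.93  -0.21  -0.17]
now origin seat mm [ -0.7306  20.9463 100.8268] rot [ 0.0732  0.2221 -0.1454] t 5.4 F [ 0.3562  0.0064 -3.7738] w 0.01588724042309646
```

Request:
servo_tool([
  {"x": 0,"y": -12,"z": 20,"wx": -6,"wy": 0,"wz": 0,"claw": 0},
  {"x": 0,"y": -23,"z": 43,"wx": -12,"wy": 0,"wz": 0,"claw": 0},
  {"x": 0,"y": -23,"z": 53,"wx": -12,"wy": 0,"wz": 0,"claw": 0},
  {"x": 0,"y": -23,"z": 53,"wx": -12,"wy": 0,"wz": 0,"claw": 0},
])

```text
t: 5.9
position: [0.5694, -0.1501, 0.3954]
orientation: [-0.014, 0.994, 0.105, -0.003]
ft_force: [0.3, 0.6, -3.4]
gripper_width: 0.0155
```

```bash
python3 tgt.py 0 23 22 12; cat > m2.py <<'E'
import sys
from h import *
from fit import cloud
import json,os
C=dict(tx=.5695,ty=-.1508,tz=.225,yaw=1.6)
Rs=R.from_euler("z",C["yaw"],degrees=True)
out={}
for n in ("scene","top"):
    p=viewer.snapshot(n); out[n[0].upper()]=p
    for q in ("cover_tongue","lip","seat"):
        a=finder.mark_of(p,q)
        if a: print(n,q,np.round(a[0]["pixel"],1),round(a[0]["confidence"],2))
np.savez("snap2.npz",**out)
c=[out["S"]["img"][80:230,110:270],out["T"]["img"][100:250,260:420]]
cv2.imwrite(f"pics/{sys.argv[1]}.png",np.hstack([cv2.resize(i,(400,375),interpolation=cv2.INTER_CUBIC) for i in c]))
E
python3 m2.py near
```

```text
[0.0, 23.0, 22.0, 12.0] shift [-0.2 -9.1 27.8] rotvec [ 0.04 -0.2  -0.03]
now origin seat mm [-0.4814 26.1534 51.1262] rot [12.0424  0.2003 -0.0132] t 5.9 F [ 0.2789  0.6389 -3.3586] w 0.015455111792533598
scene cover_tongue [171.  138.9] 0.73
scene lip [165.9 145.1] 0.58
scene seat [354.9 216.6] 0.26
top cover_tongue [383.6 171.8] 0.87
top seat [207.5 142.4] 0.46
```

View pics/near.png

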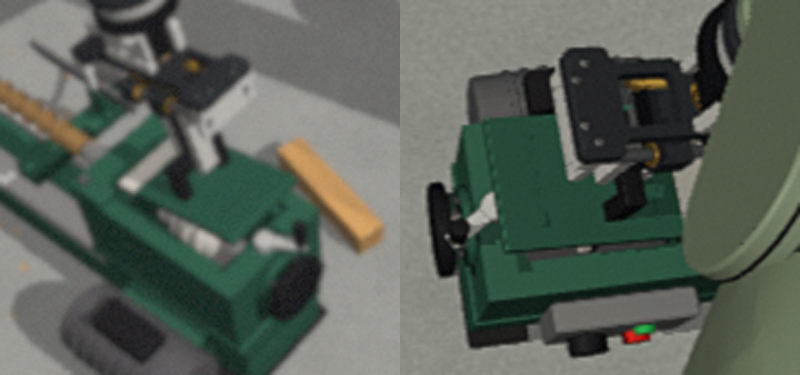

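Left (scene): the tilted cover is over the headstock, tongue at about (150,170) near the lip, handle gripped. Right (top): the cover's far edge runs (490,120)–(510,250), latch knob at (458,228). Now I'll check the in-hand offset using the cloud of the cover's top.

```bash
cat > inhand.py <<'E'
from h import *
from fit import cloud
Z2=np.load("snap2.npz",allow_pickle=True)
s=env.observe(); R0=R.from_quat(s["orientation"]);p0=np.array(s["position"])
Rc=R0*R.from_matrix(np.diag([-1.,1,-1])); o=p0-Rc.apply([0,0,.122])
for n,b in (("S",(.0039,-.0023,-.002)),("T",(.0017,.0002,0))):
    p=Z2[n].item(); X=cloud(p).reshape(-1,3); q=Rc.inv().apply(np.nan_to_num(X)-np.array(b)-o)*1000
    bl=p["img"].reshape(-1,3).astype(int)
    r=(abs(q[:,0])<65)&(abs(q[:,1])<100)
    m=r&(abs(q[:,2]-10)<5); print(n,"body top z",np.median(q[m&(abs(q[:,1]-60)<20)&(abs(q[:,0])<40)][:,2]))
    for nm,sl,ax in (("y+ end",abs(q[:,0])<40,1),("x-sides y40..75",(q[:,1]>40)&(q[:,1]<75),0)):
        v=q[m&sl][:,ax]
        if len(v): 
            hst,_=np.histogram(v,bins=np.arange(-100,101,1)); idx=np.where(hst>0)[0]; print("  ",nm,idx[0]-100,idx[-1]-99,"p1,p99",np.percentile(v,[.5,99.5]),len(v))
    # edge slopes: max y per x column
    for y0 in range(30,80,10):
        v=q[m&(abs(q[:,1]-y0)<5)][:,0]
        if len(v): print("   y",y0,"x range",v.min().round(1),v.max().round(1))
    for x0 in range(-40,41,20):
        v=q[m&(abs(q[:,0]-x0)<10)][:,1]
        if len(v): print("   x",x0,"y max",v.max().round(1),"ymin",v.min().round(1))
for n,px in (("S",(171,138.9)),("T",(383.6,171.8))):
    p=Z2[n].item(); b=dict(S=(.0039,-.0023,-.002),T=(.0017,.0002,0))[n]
    print(n,"tongue pred",proj(p,o+Rc.apply([0,-.085,0])+b),"lip pred T/S"," mark",px)
E
python3 inhand.py
```

```text
S body top z 7.862694170497402
   y+ end -81 89 p1,p99 [-71.5712  87.0865] 915
   x-sides y40..75 -51 50 p1,p99 [-50.5044  48.8145] 385
   y 30 x range -49.9 49.3
   y 40 x range -50.5 48.6
   y 50 x range -50.7 48.5
   y 60 x range -49.6 49.4
   y 70 x range -50.8 48.9
   x -40 y max 87.2 ymin -9.7
   x -20 y max 88.8 ymin -80.9
   x 0 y max 87.0 ymin -71.2
   x 20 y max 88.2 ymin -78.3
   x 40 y max 87.2 ymin -54.5
T body top z 11.442899747456453
   y+ end -83 88 p1,p99 [-76.3374  86.23  ] 2031
   x-sides y40..75 -51 50 p1,p99 [-49.961   49.1976] 984
   y 30 x range -50.2 49.0
   y 40 x range -50.0 49.6
   y 50 x range -50.4 49.7
   y 60 x range -50.2 48.3
   y 70 x range -50.2 48.8
   x -40 y max 86.6 ymin -58.0
   x -20 y max 86.7 ymin -67.9
   x 0 y max 86.3 ymin -82.1
   x 20 y max 87.0 ymin -82.7
   x 40 y max 86.3 ymin 30.5
S tongue pred [168.853  142.2613] lip pred T/S  mark (171, 138.9)
T tongue pred [380.5706 168.9146] lip pred T/S  mark (383.6, 171.8)
```

Request:
servo_tool([
  {"x": 0,"y": -5,"z": 12,"wx": 0,"wy": 0,"wz": 0,"claw": 0},
  {"x": 0,"y": -9,"z": 22,"wx": 0,"wy": 0,"wz": 0,"claw": 0},
  {"x": 0,"y": -9,"z": 27,"wx": 0,"wy": 0,"wz": 0,"claw": 0},
  {"x": 0,"y": -9,"z": 27,"wx": 0,"wy": 0,"wz": 0,"claw": 0},
])

```text
t: 6.8
position: [0.5697, -0.1537, 0.368]
orientation: [-0.014, 0.994, 0.105, -0.002]
ft_force: [0.7, -0.3, -3.9]
gripper_width: 0.0155
```

```bash
python3 tgt.py 0 10 21 12  0 2 20 12 0 -1 20 12
```

```text
[0.0, 10.0, 21.0, 12.0] shift [  0.1 -12.7   0. ] rotvec [ 0.06 -0.09 -0.02]
[0.0, 2.0, 20.0, 12.0] shift [  0.1 -20.8  -0.7] rotvec [ 0.06 -0.09 -0.02]
[0.0, -1.0, 20.0, 12.0] shift [  0.1 -23.7  -1.3] rotvec [ 0.06 -0.09 -0.02]
now origin seat mm [-0.0705 22.5883 23.7232] rot [12.0614  0.095  -0.0139] t 6.8 F [ 0.7033 -0.2871 -3.9145] w 0.015529752265201374
```

Request:
servo_tool([
  {"x": 0,"y": -6,"z": 0,"wx": 0,"wy": 0,"wz": 0,"claw": 0},
  {"x": 0,"y": -12,"z": 0,"wx": 0,"wy": 0,"wz": 0,"claw": 0},
  {"x": 0,"y": -17,"z": 0,"wx": 0,"wy": 0,"wz": 0,"claw": 0},
  {"x": 0,"y": -21,"z": -0.7,"wx": 0,"wy": 0,"wz": 0,"claw": 0},
  {"x": 0,"y": -23,"z": -1,"wx": 0,"wy": 0,"wz": 0,"claw": 0},
  {"x": 0,"y": -23,"z": -1,"wx": 0,"wy": 0,"wz": 0,"claw": 0},
])

```text
t: 7.55
position: [0.5706, -0.1767, 0.3653]
orientation: [-0.014, 0.994, 0.105, -0.001]
ft_force: [-0.1, 0.6, -4.2]
gripper_width: 0.0158
```

```bash
python3 tgt.py 0 -1 19 12 0 -.5 14.8 9 0 0 10.5 6 0 .5 6 3 0 .5 1 0; python3 m2.py ins
```

```text
[0.0, -1.0, 19.0, 12.0] shift [ 0.4 -0.8  1.8] rotvec [ 0.01  0.   -0.01]
[0.0, -0.5, 14.8, 9.0] shift [0.4 5.2 6.2] rotvec [ 3.01  0.   -0.01]
[0.0, 0.0, 10.5, 6.0] shift [ 0.4 11.1 11. ] rotvec [ 6.01  0.   -0.01]
[0.0, 0.5, 6.0, 3.0] shift [ 0.4 17.  16.3] rotvec [ 9.01  0.   -0.01]
[0.0, 0.5, 1.0, 0.0] shift [ 0.4 22.3 22.4] rotvec [12.01  0.   -0.01]
now origin seat mm [ 0.4147 -0.5411 20.9357] rot [12.0068 -0.0013 -0.0123] t 7.55 F [-0.0591  0.6232 -4.22  ] w 0.015814094792850765
scene cover_tongue [165.2 142.5] 0.91
scene lip [167.6 143.9] 0.95
scene seat [189.8 162.3] 0.92
top cover_tongue [392.1 174.7] 0.73
top lip [382.7 177.6] 0.89
```

View pics/ins.png

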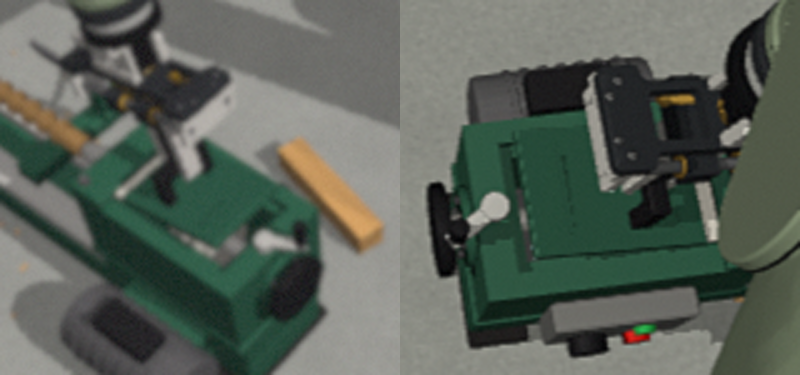

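The tongue is in under the lip: in the right panel only a narrow bare strip is left at (707,210). Contact force is no more than the cover's weight. Next I lower the raised end.

Request:
servo_tool([
  {"x": 0.4,"y": 0,"z": 1.8,"wx": 0,"wy": 0,"wz": 0,"claw": 0},
  {"x": 0.4,"y": 5.2,"z": 6.2,"wx": 3,"wy": 0,"wz": 0,"claw": 0},
  {"x": 0.4,"y": 8,"z": 8.6,"wx": 4.5,"wy": 0,"wz": 0,"claw": 0},
  {"x": 0.4,"y": 11.1,"z": 11,"wx": 6,"wy": 0,"wz": 0,"claw": 0},
  {"x": 0.4,"y": 14,"z": 13.6,"wx": 7.5,"wy": 0,"wz": 0,"claw": 0},
  {"x": 0.4,"y": 17,"z": 16.3,"wx": 9,"wy": 0,"wz": 0,"claw": 0},
  {"x": 0.4,"y": 17,"z": 16.3,"wx": 9,"wy": 0,"wz": 0,"claw": 0},
])

```text
t: 8.82
position: [0.5696, -0.1558, 0.3527]
orientation: [-0.014, 1.0, 0.026, -0.001]
ft_force: [0.2, -0.2, -3.7]
gripper_width: 0.0158
```

```bash
python3 tgt.py 0 .5 5 2 0 .5 3 1 0 .5 1 0
```

```text
[0.0, 0.5, 5.0, 2.0] shift [-0.1  1.2  0.8] rotvec [ 1.   -0.03  0.06]
[0.0, 0.5, 3.0, 1.0] shift [-0.1  3.2  2.9] rotvec [ 2.   -0.03  0.06]
[0.0, 0.5, 1.0, 0.0] shift [-0.1  5.3  5. ] rotvec [ 3.   -0.03  0.06]
now origin seat mm [-0.1283  1.3665  5.8648] rot [3.0019 0.0258 0.0579] t 8.825 F [ 0.2069 -0.2459 -3.6836] w 0.01584666211954653
```

Request:
servo_tool([
  {"x": 0,"y": 1,"z": 0.8,"wx": 1,"wy": 0,"wz": 0,"claw": 0},
  {"x": 0,"y": 3,"z": 2.9,"wx": 2,"wy": 0,"wz": 0,"claw": 0},
  {"x": 0,"y": 5,"z": 5,"wx": 3,"wy": 0,"wz": 0,"claw": 0},
  {"x": 0,"y": 5,"z": 5,"wx": 3,"wy": 0,"wz": 0,"claw": 0},
])

```text
t: 9.32
position: [0.5694, -0.1508, 0.3478]
orientation: [-0.014, 1.0, 0.0, -0.0]
ft_force: [0.1, 0.0, -3.4]
gripper_width: 0.0159
```

```bash
python3 tgt.py 0 0 0 0; python3 m2.py flat
```

```text
[0.0, 0.0, 0.0, 0.0] shift [-0.1 -0.   0.8] rotvec [ 0.01 -0.03  0.04]
now origin seat mm [-0.1708  0.0231  0.8253] rot [0.0091 0.032  0.0365] t 9.325 F [ 0.0776  0.0047 -3.3517] w 0.01588584487788257
scene cover_tongue [168.5 143.1] 0.63
scene lip [166.9 145.5] 0.61
top cover_tongue [390.3 177.4] 0.56
top lip [385.1 176.3] 0.58
```

View pics/flat.png

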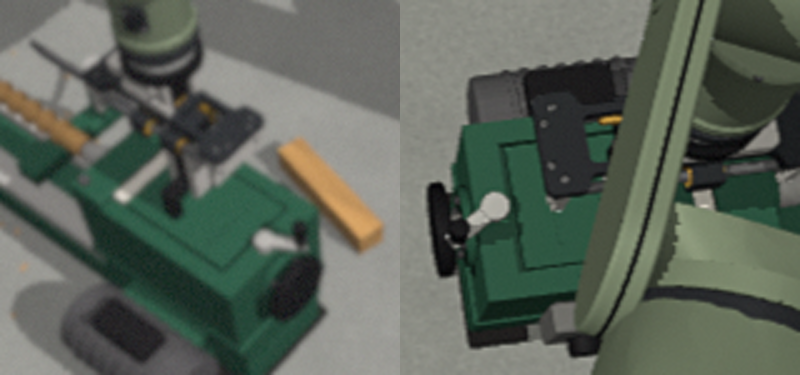

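The cover now sits level inside the recess, with even gaps in the right panel around (515,140)–(530,270). The hand still carries its weight, so I lower it until the ledge takes it, then open.

Request:
servo_tool([
  {"x": 0,"y": 0,"z": 0.8,"wx": 0,"wy": 0,"wz": 0,"claw": 0},
  {"x": 0,"y": 0,"z": 1.5,"wx": 0,"wy": 0,"wz": 0,"claw": 0},
  {"x": 0,"y": 0,"z": 1.5,"wx": 0,"wy": 0,"wz": 0,"claw": 0},
])

```text
t: 10.1
position: [0.5695, -0.1513, 0.3467]
orientation: [-0.014, 1.0, -0.0, 0.0]
ft_force: [-0.4, -0.4, -2.6]
gripper_width: 0.0154
```

Request:
servo_tool([
  {"x": 0,"y": 0,"z": 0.8,"wx": 0,"wy": 0,"wz": 0,"claw": 0},
  {"x": 0,"y": 0,"z": 1.5,"wx": 0,"wy": 0,"wz": 0,"claw": 0},
  {"x": 0,"y": 0,"z": 1.5,"wx": 0,"wy": 0,"wz": 0,"claw": 0},
])

```text
t: 10.48
position: [0.5695, -0.1513, 0.3467]
orientation: [-0.014, 1.0, -0.0, 0.0]
ft_force: [-3.5, 1.4, 5.3]
gripper_width: 0.0156
```

Request:
servo_tool([
  {"x": 0,"y": 0,"z": 0,"wx": 0,"wy": 0,"wz": 0,"claw": 45},
  {"x": 0,"y": 0,"z": 0,"wx": 0,"wy": 0,"wz": 0,"claw": 45},
  {"x": 0,"y": 0,"z": 0,"wx": 0,"wy": 0,"wz": 0,"claw": 45},
  {"x": 0,"y": 0,"z": -20,"wx": 0,"wy": 0,"wz": 0,"claw": 45},
  {"x": 0,"y": 0,"z": -60,"wx": 0,"wy": 0,"wz": 0,"claw": 45},
  {"x": 0,"y": 60,"z": -90,"wx": 0,"wy": 0,"wz": 0,"claw": 0},
  {"x": 0,"y": 120,"z": -90,"wx": 0,"wy": 0,"wz": 0,"claw": 0},
  {"x": 0,"y": 160,"z": -90,"wx": 0,"wy": 0,"wz": 0,"claw": 0},
])

```text
t: 11.48
position: [0.5651, 0.0108, 0.436]
orientation: [-0.014, 1.0, 0.0, 0.001]
ft_force: [0.6, 0.6, -0.2]
gripper_width: 0.0156
```

```bash
cat > chk.py <<'E'
from h import *
from fit import cloud
import sys
S=dict(T=(.0712+.5,-.1506,1.6,0),S=(.5734,-.1531,1.6,-.002))
for n in ("top","scene"):
    p=viewer.snapshot(n); k=n[0].upper(); sx,sy,yw,zb=S[k]
    X=cloud(p).reshape(-1,3); q=R.from_euler("z",-yw,degrees=True).apply(np.nan_to_num(X)-[sx,sy,.225+zb])*1000
    x,y,z=q.T
    for nm,(a,b) in {"cover near latch":(55,80),"cover near lip":(-45,-15),"tongue strip":(-66,-58)}.items():
        m=(abs(x)<42)&(y>a)&(y<b)&(abs(z-8)<15)
        if m.sum()>5: print(k,nm,"z",np.median(z[m]).round(1),m.sum())
    m=(abs(y-20)<60)&(abs(x)>55)&(abs(x)<65)&(abs(z-10)<6); print(k,"rim z",np.median(z[m]).round(1))
    m=(z>41)&(z<54)&(abs(y)<40); print(k,"handle",m.sum(),[((q[m,i].min()+q[m,i].max())/2).round(1) for i in (0,1)],np.median(z[m]).round(1))
    m=(z>42)&(z<54)&(y>50)&(y<150)&(abs(x)<50); print(k,"knob",np.median(q[m],0) if m.any() else None,m.sum())
    a=finder.mark_of(p,"latch_knob"); 
    if a: d=dep(p,a[0]["pixel"]); print("knob mark",a[0]["confidence"],None if d is None else R.from_euler("z",-yw,degrees=True).apply(d-[sx,sy,.225+zb])*1000)
    cv2.imwrite(f"pics/{sys.argv[1]}_{k}.png",cv2.resize(p["img"][100:250,260:420] if k=="T" else p["img"][80:230,110:270],(400,375),interpolation=cv2.INTER_CUBIC))
print(env.observe()["t"],env.observe()["position"])
a=[cv2.imread(f"pics/{sys.argv[1]}_{k}.png") for k in "ST"]; cv2.imwrite(f"pics/{sys.argv[1]}.png",np.hstack(a))
E
python3 chk.py rel
```

```text
T cover near latch z 10.6 393
T cover near lip z 10.9 523
T tongue strip z 6.4 164
T rim z 10.7
T handle 42 [np.float64(-19.0), np.float64(-4.5)] 50.3
T knob [-21.3109 133.9626  50.0958] 56
knob mark 0.49 [-23.5881 134.3107  50.6687]
S cover near latch z 10.7 248
S cover near lip z 10.8 142
S tongue strip z 6.5 78
S rim z 10.5
S handle 169 [np.float64(0.3), np.float64(1.4)] 49.6
S knob [-18.9513 137.3219  49.1476] 30
knob mark 0.47 [-12.5224 134.2368  48.2669]
11.675 [0.5651 0.0092 0.435 ]
```

View pics/rel.png

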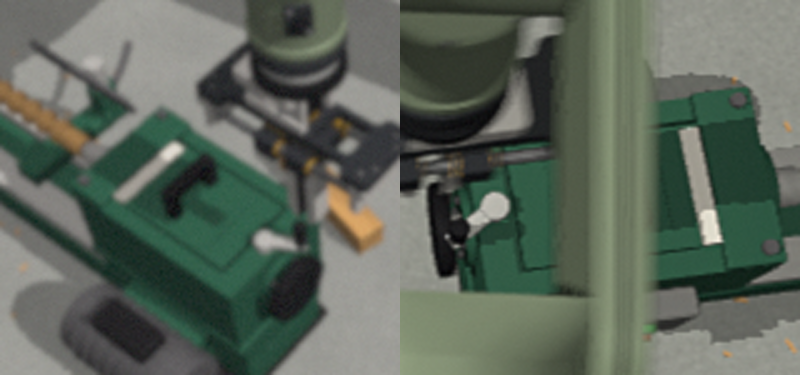

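The cover is let go and flush: z 10.6 and 10.9 at its two ends against 10.7 at the rim, with the tongue strip at 6.4 beside the lip. The knob stands at about (-21,134) mm in the seat frame. Next I check the handwheel's height and work out the push.

```bash
cat > w.py <<'E'
from h import *
from fit import cloud
Z=np.load("snap.npz",allow_pickle=True)
for k,b in (("T",(.5712,-.1506,.225)),("S",(.5734,-.1531,.223))):
    q=R.from_euler("z",-1.6,degrees=True).apply(np.nan_to_num(cloud(Z[k].item()).reshape(-1,3))-b)*1000
    for y0 in range(95,180,8):
        m=(abs(q[:,0]+10)<50)&(abs(q[:,1]-y0)<4); print(k,y0,"max z",q[m,2].max().round(1) if m.any() else None, end="; ")
    print()
E
python3 w.py; sed 's/^def main/def tip(a):\n    s=env.observe(); R0=R.from_quat(s["orientation"]); p0=np.array(s["position"]); Rs=R.from_euler("z",C["yaw"],degrees=True)\n    for k in range(0,len(a),3):\n        p=np.array([C["tx"],C["ty"],C["tz"]])+Rs.apply(np.array(a[k:k+3])\/1000)+[0,0,.0972]\n        print(a[k:k+3],"shift",np.round(R0.inv().apply(p-p0)*1000,1))\n    print("tips now",Rs.inv().apply(p0-[0,0,.0972]-[C["tx"],C["ty"],C["tz"]])*1000,s["t"],s["ft_force"])\ndef main/; s/^main(/tip(/' tgt.py > tip.py; python3 tip.py -18 159 80 -18 159 25
```

```text
T 95 max z 24.3; T 103 max z 24.4; T 111 max z 24.0; T 119 max z 22.6; T 127 max z 52.2; T 135 max z 54.8; T 143 max z 50.7; T 151 max z 4.2; T 159 max z -219.1; T 167 max z -220.9; T 175 max z -219.3; 
S 95 max z 22.9; S 103 max z 24.3; S 111 max z 22.8; S 119 max z 23.2; S 127 max z 51.5; S 135 max z 52.0; S 143 max z 52.8; S 151 max z 4.3; S 159 max z -218.9; S 167 max z -219.5; S 175 max z -219.6; 
[-18.0, 159.0, 80.0] shift [18.  -1.  32.8]
[-18.0, 159.0, 25.0] shift [18.  -0.9 87.8]
tips now [  0.0341 160.0201 112.8186] 11.675 [-0.4524 -0.2212  0.0028]
```

Request:
servo_tool([
  {"x": 18,"y": 4,"z": 30,"wx": 0,"wy": 0,"wz": 0,"claw": 0},
  {"x": 18,"y": 4,"z": 60,"wx": 0,"wy": 0,"wz": 0,"claw": 0},
  {"x": 18,"y": 4,"z": 84,"wx": 0,"wy": 0,"wz": 0,"claw": 0},
  {"x": 18,"y": 4,"z": 84,"wx": 0,"wy": 0,"wz": 0,"claw": 0},
])

```text
t: 12.18
position: [0.5459, 0.0108, 0.3485]
orientation: [-0.013, 1.0, 0.0, -0.003]
ft_force: [0.4, 0.2, -0.1]
gripper_width: 0.0003
```

```bash
python3 tip.py -25 152 28 -33 140 28 -38 125 28 -38 112 28 -34 100 28 -32 95 28
```

```text
[-25.0, 152.0, 28.0] shift [  5.9 -10.2  -1.7]
[-33.0, 140.0, 28.0] shift [ 13.9 -22.2  -1.6]
[-38.0, 125.0, 28.0] shift [ 18.9 -37.2  -1.6]
[-38.0, 112.0, 28.0] shift [ 18.8 -50.2  -1.6]
[-34.0, 100.0, 28.0] shift [ 14.8 -62.2  -1.6]
[-32.0, 95.0, 28.0] shift [ 12.8 -67.2  -1.6]
tips now [-19.0686 162.1505  26.312 ] 12.175 [ 0.3864  0.2092 -0.0823]
```

Request:
servo_tool([
  {"x": 6,"y": -10,"z": -2,"wx": 0,"wy": 0,"wz": 0,"claw": 0},
  {"x": 10,"y": -16,"z": -2,"wx": 0,"wy": 0,"wz": 0,"claw": 0},
  {"x": 14,"y": -24,"z": -2,"wx": 0,"wy": 0,"wz": 0,"claw": 0},
  {"x": 17,"y": -32,"z": -2,"wx": 0,"wy": 0,"wz": 0,"claw": 0},
  {"x": 19,"y": -40,"z": -2,"wx": 0,"wy": 0,"wz": 0,"claw": 0},
  {"x": 18,"y": -50,"z": -2,"wx": 0,"wy": 0,"wz": 0,"claw": 0},
  {"x": 15,"y": -61,"z": -2,"wx": 0,"wy": 0,"wz": 0,"claw": 0},
  {"x": 13,"y": -66,"z": -2,"wx": 0,"wy": 0,"wz": 0,"claw": 0},
])

```text
t: 13.18
position: [0.5363, -0.0553, 0.3541]
orientation: [-0.013, 1.0, -0.0, 0.001]
ft_force: [-1.0, 2.5, 1.3]
gripper_width: 0.0005
```

```bash
python3 tip.py -60 110 28 -60 68 28; python3 chk.py latch1
```

```text
[-60.0, 110.0, 28.0] shift [29.5 13.6  3.9]
[-60.0, 68.0, 28.0] shift [ 29.5 -28.4   3.9]
tips now [-30.4983  96.3624  31.9264] 13.175 [-0.9553  2.5202  1.3349]
T cover near latch z 11.1 9
T rim z 10.7Traceback (most recent call last):
  File "chk.py", line 13, in <module>
    m=(z>41)&(z<54)&(abs(y)<40); print(k,"handle",m.sum(),[((q[m,i].min()+q[m,i].max())/2).round(1) for i in (0,1)],np.median(z[m]).round(1))
                                                             ~~~~~~~~~~^^
    return umr_minimum(a, axis, None, out, keepdims, initial, where)
ValueError: zero-size array to reduction operation minimum which has no identity
```

Request:
servo_tool([
  {"x": 5,"y": 14,"z": 3,"wx": 0,"wy": 0,"wz": 0,"claw": 0},
  {"x": 32,"y": 14,"z": 3,"wx": 0,"wy": 0,"wz": 0,"claw": 0},
  {"x": 32,"y": 0,"z": 3,"wx": 0,"wy": 0,"wz": 0,"claw": 0},
  {"x": 32,"y": -26,"z": 3,"wx": 0,"wy": 0,"wz": 0,"claw": 0},
  {"x": 26,"y": -26,"z": 3,"wx": 0,"wy": 0,"wz": 0,"claw": 0},
  {"x": 15,"y": -28,"z": 3,"wx": 0,"wy": 0,"wz": 0,"claw": 0},
  {"x": 5,"y": -31,"z": 3,"wx": 0,"wy": 0,"wz": 0,"claw": 0},
  {"x": -4,"y": -33,"z": 3,"wx": 0,"wy": 0,"wz": 0,"claw": 0},
])

```text
t: 14.22
position: [0.5386, -0.0903, 0.3501]
orientation: [-0.013, 1.0, -0.004, -0.005]
ft_force: [-8.3, -7.2, 2.6]
gripper_width: 0.0004
```

```bash
sed -i 's/    m=(z>41)&(z<54)&(abs(y)<40); print/    m=(z>41)\&(z<54)\&(abs(y)<40)\n    if m.any(): print/' chk.py; python3 tip.py -16 62 28 -14 62 28; python3 chk.py latch2
```

```text
[-16.0, 62.0, 28.0] shift [-13.2   0.6  -0.3]
[-14.0, 62.0, 28.0] shift [-15.2   0.6  -0.3]
tips now [-29.2179  61.3764  27.862 ] 14.225 [-8.3246 -7.2141  2.6195]
T cover near lip z 10.8 85
T rim z 10.7
T handle 9 [np.float64(-30.0), np.float64(0.9)] 50.5
T knob None 0
S cover near latch z 10.8 214
S cover near lip z 10.6 142
S tongue strip z 6.8 83
S rim z 10.2
S handle 172 [np.float64(0.5), np.float64(2.0)] 49.8
S knob [-19.8425  70.5659  49.2583] 58
knob mark 0.59 [-10.9402  72.6028  48.2661]
14.425 [ 0.5406 -0.0877  0.3496]
```

View pics/latch2.png

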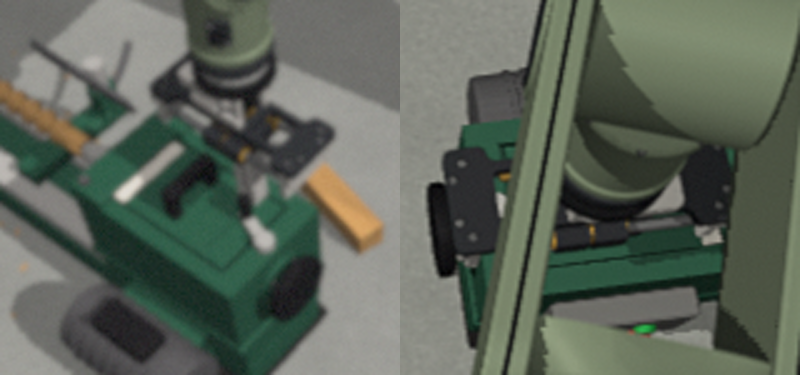

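The latch is now pointing towards the cover, with the knob at about (245,200) in the left panel, seat (-20,70): roughly 0.6 rad still to go. The finger is pushing off-centre at its corner, so I back off, re-centre it on the knob and push on.

Request:
servo_tool([
  {"x": 8,"y": 0,"z": 0,"wx": 0,"wy": 0,"wz": 0,"claw": 0},
  {"x": 10,"y": 9,"z": 0,"wx": 0,"wy": 0,"wz": 0,"claw": 0},
  {"x": 5,"y": 9,"z": 0,"wx": 0,"wy": 0,"wz": 0,"claw": 0},
  {"x": 0,"y": 7,"z": 0,"wx": 0,"wy": 0,"wz": 0,"claw": 0},
  {"x": -5,"y": 5,"z": 0,"wx": 0,"wy": 0,"wz": 0,"claw": 0},
  {"x": -8,"y": 4,"z": 0,"wx": 0,"wy": 0,"wz": 0,"claw": 0},
  {"x": -8,"y": 4,"z": 0,"wx": 0,"wy": 0,"wz": 0,"claw": 0},
])

```text
t: 15.3
position: [0.5491, -0.0831, 0.35]
orientation: [-0.014, 1.0, -0.0, 0.0]
ft_force: [0.9, -0.2, -0.6]
gripper_width: 0.0005
```

```bash
python3 tip.py -16 62 28 -14 62 28; python3 chk.py latch3 | grep S
```

```text
[-16.0, 62.0, 28.0] shift [-2.5 -6.2 -0.2]
[-14.0, 62.0, 28.0] shift [-4.5 -6.2 -0.2]
tips now [-18.5471  68.2095  27.7797] 15.3 [ 0.8599 -0.188  -0.5723]
S cover near latch z 10.8 205
S cover near lip z 10.7 141
S tongue strip z 6.2 79
S rim z 10.3
S handle 167 [np.float64(2.1), np.float64(1.9)] 49.7
S knob [-10.2224  69.6154  49.5713] 59
```

Request:
servo_tool([
  {"x": -2,"y": -3,"z": 0,"wx": 0,"wy": 0,"wz": 0,"claw": 0},
  {"x": -4,"y": -4,"z": 0,"wx": 0,"wy": 0,"wz": 0,"claw": 0},
  {"x": -4,"y": -4,"z": 0,"wx": 0,"wy": 0,"wz": 0,"claw": 0},
])

```text
t: 15.88
position: [0.5527, -0.0868, 0.3499]
orientation: [-0.014, 1.0, 0.0, -0.0]
ft_force: [-1.8, 2.1, -0.7]
gripper_width: 0.0005
```

Request:
servo_tool([
  {"x": -2,"y": 0,"z": 0,"wx": 0,"wy": 0,"wz": 0,"claw": 0},
  {"x": -3,"y": 0,"z": 0,"wx": 0,"wy": 0,"wz": 0,"claw": 0},
  {"x": -3,"y": 0,"z": 0,"wx": 0,"wy": 0,"wz": 0,"claw": 0},
])

```text
t: 16.25
position: [0.554, -0.0868, 0.3498]
orientation: [-0.014, 1.0, -0.0, -0.003]
ft_force: [-6.6, 0.3, 2.6]
gripper_width: 0.0004
```

The finger stalled at 6.6 N, so the latch looks to be at its stop. Withdraw and check.

Request:
servo_tool([
  {"x": 15,"y": 0,"z": 0,"wx": 0,"wy": 0,"wz": 0,"claw": 0},
  {"x": 30,"y": 0,"z": -20,"wx": 0,"wy": 0,"wz": 0,"claw": 0},
  {"x": 40,"y": 20,"z": -70,"wx": 0,"wy": 0,"wz": 0,"claw": 0},
  {"x": 60,"y": 80,"z": -120,"wx": 0,"wy": 0,"wz": 0,"claw": 0},
  {"x": 90,"y": 140,"z": -140,"wx": 0,"wy": 0,"wz": 0,"claw": 0},
  {"x": 110,"y": 200,"z": -140,"wx": 0,"wy": 0,"wz": 0,"claw": 0},
  {"x": 120,"y": 260,"z": -140,"wx": 0,"wy": 0,"wz": 0,"claw": 0},
  {"x": 120,"y": 300,"z": -140,"wx": 0,"wy": 0,"wz": 0,"claw": 0},
])

```text
t: 17.25
position: [0.4265, 0.2114, 0.4916]
orientation: [-0.014, 1.0, 0.001, 0.003]
ft_force: [1.1, -0.1, 0.6]
gripper_width: 0.0005
```

```bash
python3 chk.py fin
```

```text
T cover near latch z 10.9 469
T cover near lip z 10.8 545
T tongue strip z 7.0 160
T rim z 10.6
T handle 349 [np.float64(-0.8), np.float64(0.1)] 50.4
T knob [-1.1034 64.6995 50.2095] 54
knob mark 0.61 [ 0.89   68.5349 50.3007]
S cover near latch z 10.8 227
S cover near lip z 10.5 143
S tongue strip z 6.4 83
S rim z 10.6
S handle 172 [np.float64(0.1), np.float64(1.4)] 49.6
S knob [ 3.1355 66.8771 50.4112] 31
knob mark 0.59 [ 6.4247 64.0561 48.2352]
17.45 [0.427  0.2107 0.4904]
```

View pics/fin.png

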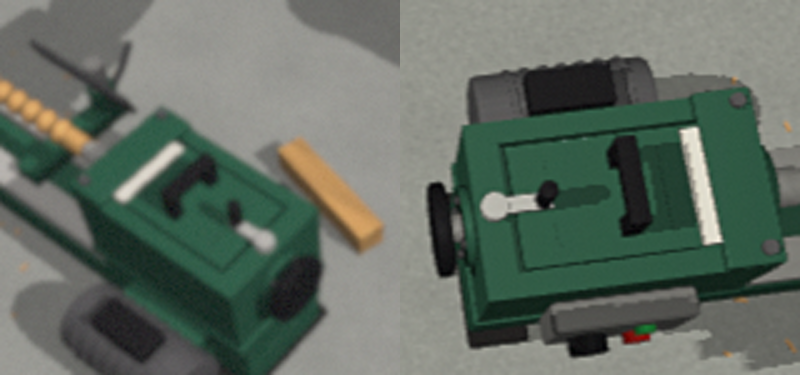

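The latch lies straight across the cover's edge, knob at (545,193) in the right panel, about 0 ± 3 mm off the centre line. The cover is flush, its tongue runs under the lip, and the robot is clear.

```bash
python3 -c "
from cell import env
print(env.observe()['ft_force']); print(env.sign_off())"
```

```text
[0.15845723 0.04838886 0.10814729]
the job is handed in; nothing more can be done
None
```

The cover is back in its recess with its tongue under the lip, the latch is swung over its edge to the stop, and the job is handed in at about 17.5 s. `sign_off` gives no verdict.

- **Cover:** I gripped it by the handle, tilted it 12°, slid the tongue in under the lip, lowered it flat and let go. In the last check both cameras showed its top flush with the rim and level within about 0.3 mm. Its origin was within about 2 mm of the seat centre, and the exposed tongue strip ran in under the lip.
- **Latch:** I pushed the knob round with the closed fingers until it stalled at 6.6 N. The first push caught the knob off-centre, at about 8 N in x and 7 N in y, so I backed off and re-centred before finishing.
- **Disagreement:** The two cameras put the knob at x = -1 mm and +3 mm, so the latch is within about 0.1 rad of its stop; the limit is 0.2 rad. The trained network's mark on the scene picture was further out, at +6 mm (about 0.17 rad).
- **Bystanders:** The arm and fingers were never moved down near the chuck, gouge or blank. I did not measure their positions again at the end.
- **Release:** The force reading was about 0.2 N with the robot clear of everything.

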